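# Snug up the press's oil filler plug and cap it

## Robot

A 7-joint arm with a two-finger parallel gripper is mounted at the origin on the work surface. World frame = base frame: x ahead of the robot, y to its left, z up, the work surface at z = 0. Lengths are in m, angles in rad, forces in N, time in s.
With the tool pointing down it reaches from about 0.4 to 0.85 m from the base axis. Payload 4.5 kg.
Tool frame: the origin (TCP) lies midway between the tips of the shut fingers; the grasp point (between the pads) lies 19 mm behind it; x points along the fingers, y is the direction in which the jaws open and shut, and the axes are right-handed (so a half turn about x gives the same grasp; the last joint's range is limited). The gripper opens to 88 mm and grips with 3 to 60 N. Pads are 18 mm wide; open, the fingers measure 123 mm over their backs; the gripper's body (75 mm by 187 mm) begins 45 mm behind the grasp point.
Start: joints at [0.034, 0.689, -0.195, 1.565, 0.157, 0.902, -0.215], TCP at [0.625, 0, 0.239] pointing down, gripper open.
Joint ranges: [-3.01, 3.01], [-0.46, 2.08], [-1.47, 1.51], [0.13, 2.56], [-1, 4.14], [0.04, 2.09], [-2.66, 2.66]. Speed limits (rad/s): [2.57, 2.57, 3.14, 3.14, 3.14, 3.14, 3.14].

## Interface

Orientations are given as a unit quaternion [x, y, z, w].
In Python, from plant import get_state, imaging, r gives the robot as it stands.
- The arm moves only by the tool send_rows, never from a script. Its arguments are lists of equal length, an entry for each row: "linear": the shift along the tool's x, y, z in m, a list of three; "twist": the turn about the tool's x in rad. In form: {"linear": [[tx, ty, tz], ...], "twist": [twist, ...]}. A call has 1 to 20 rows; each row shifts and turns the commanded pose from where the row before left it, along the tool's axes as they then stand; what a row does not reach is not made up. A row lasts 1/8 s, in which the tool goes at most 62.5 mm and 10.7 degrees, less where a joint would pass 70% of its speed; a pose out of reach is approached as far as the arm can. A call is refused whole if a number of a shift passes 0.0625 or a number of a turn 0.188, either way. A call with a gripper value outside its range is refused whole. "jaw" is the closure, from 0 (fully open) to 1 (shut), set as the call begins (left out, the last holds). The fingers move at their own pace and stop on an object; "newtons" is the grip in N (left out, the last holds). Time passes only in rows, so rows that do not move let the fingers close. It gives the time, the measured TCP pose, the force and the opening at its end, in the units of the state.
- get_state(): the state, without advancing time (a new reading comes with each control period).
- imaging.snapshot(name): name is "scene" or "side" or "wrist"; returns a dict with "frame" (400x640x3 uint8, red, green, blue), "fovy" (degrees; the focal length in pixels is half the picture's height over the tangent of half this angle, whatever the lens; pixels are square), "cx", "cy" (the principal point, pixels), "rvec" (rotation vector, rad) and "tvec" (3), from world to camera coordinates, as OpenCV has them. Camera axes: x right, y down, z forward; pixel columns grow to the right and rows downward; lengths in m; the calibration is good to about 2 mm. A picture is of the moment at which its call begins. There is no depth.
- r.finish_job(): hands the job in, once; it reports no verdict.
The state is a dict: "clock": time; "q": joint angles; "qd": joint speeds; "joint_torque": joint torques, N m; "tool_pos": TCP position; "eef_rot": TCP orientation; "contact_force": force on the tool from outside, world axes, zero at the start; "moment": the same for the moment, N m; "opening": opening from 0.0 (shut) to 1.0 (fully open).
Only numpy, scipy, OpenCV 4.12 (cv2) and the standard library are available. Lean on these libraries where they do the work, as an engineer would, in place of code of your own. Each camera call takes 0.05 s, during which the arm holds its last target. There are 200 camera calls.

## Task

Tighten the winged filler plug on top of the green press clockwise until its tapered thread is firmly snug (about 0.5 N m, roughly a tenth of a turn past where it first goes stiff), but do not overtighten it. Then put the round metal dust cap over the plug, fully down on the press head, and leave the other things alone.

Things in the scene. Friction and masses are not known exactly. Their poses are not given: they have to be found in the camera images.
- press: Green cast bench press, fixed to the bench. Origin under the centre of its round column; z up. Base plate 180 (x) by 320 (y) mm, 16 high, y from -100 to +220. Head: block 110 (x) by 245 (y) mm, y from -60 to +185, top face 200 mm above the bench. The square ram (28 mm) rises to 240 mm at y = +145.
- filler (a point): Point on the axis of the filler, in the flat top face of the press head (200 mm above the bench); axes as the press, z up. A dark steel collar 48 mm across and 14 mm high stands on the face around this axis; the plug screws into it.
- plug: Steel filler plug with a right-hand tapered thread; tightens clockwise seen from above and stays where it is left. Origin on its axis, about at the press head's top face; z up. Its grip is an upright wing, a flat bar 40 mm long along the plug's x, 14 mm thick along its y, 15 to 46 mm above the press head. It sinks 2 mm a turn; its height and angle do not tell when it is snug.
- plug_top (a point): Centre of the wing's top face, on the plug's axis, about 46 mm above the press head. The plug first runs freely (0.07 N m) for an unknown 0.8 to 3.2 rad, then the taper goes stiff at once at 0.4 N m and the turning torque climbs 0.3 N m per further rad. Snug: 0.25 to 1.3 rad past that, 0.47 to 0.79 N m at the last; more is overtightened. Read at a standstill it is 0.1 to 0.25 N m lower.
- cap: Round aluminium dust cap, an inverted cup open below, standing on the bench, 0.1 to 0.2 kg. Origin at the centre of its open rim; z up. 60 mm outside diameter, 54 mm inside, 55 mm tall, 51 mm deep inside, with a knob on top: 22 mm diameter from 60 to 78 mm above the rim, on a 12 mm neck. In place it stands round the collar and the plug with its rim on the press head's top face.
- tin: Closed steel tin, bystander, 68 mm diameter, 90 mm tall; origin under its centre.
- wrench: Steel wrench lying on the bench, bystander, 170 mm long along its x; origin on its underside.
- basket: White slatted plastic basket, bystander, 110 by 150 mm and 50 mm tall; origin under its centre.
Not all that is in view belongs to the job. What is shaped like the cap but yellow is not meant.

How it is judged:
By the outcome, as a careful person would: the job done as asked, in the order asked, and still so for the second after the job is handed in, with the robot touching nothing.
It also fails if it takes over 72 s, if anything falls off the work surface, if the arm or the gripper's body presses on something with over 40 N, if the wrist force passes 120 N, or if a joint passes its speed limit or range.

## Working session

There is one attempt and no reset: what is moved stays moved. The work goes in short steps, Python scripts to look and compute and a tool call to move; the robot and the scene stay as the last step left them, time stands still between calls to the robot, and variables do not carry over. Pictures are saved under pics/ and viewed, and the job is handed in when it is done.

Besides the shell and the picture viewer there is one more tool, called after "Emit:" as name(argument=value, ...), one argument or row to a line, values as JSON. send_rows: Moves the arm, as the interface text tells. Its arguments: {"type":"object","properties":{"linear":{"type":"array","items":{"type":"array","items":{"type":"number"}}},"twist":{"type":"array","items":{"type":"number"}},"jaw":{"type":"number"},"newtons":{"type":"number"}},"required":["linear","twist"]}

```bash
ls; mkdir -p pics; cat > h.py <<'E'
import numpy as np, cv2
from plant import get_state, imaging, r
from scipy.spatial.transform import Rotation as R
def snap(name,fn=None):
    d=imaging.snapshot(name)
    if fn: cv2.imwrite('pics/'+fn,d['frame'][:,:,::-1])
    return d
def cam(d):
    f=200/np.tan(np.radians(d['fovy'])/2)
    K=np.array([[f,0,d['cx']],[0,f,d['cy']],[0,0,1]])
    return K,cv2.Rodrigues(np.array(d['rvec'],float))[0],np.array(d['tvec'],float).ravel()
def ray(d,uv):
    K,Rm,t=cam(d); v=Rm.T@np.linalg.solve(K,[uv[0],uv[1],1]); return -Rm.T@t, v/np.linalg.norm(v)
def onz(d,uv,z):
    o,v=ray(d,uv); return o+v*(z-o[2])/v[2]
def proj(d,p):
    K,Rm,t=cam(d); c=K@(Rm@np.array(p,float)+t); return c[:2]/c[2]
def cross(*duv):
    A=np.zeros((3,3));b=np.zeros(3)
    for d,uv in duv:
        o,v=ray(d,uv);P=np.eye(3)-np.outer(v,v);A+=P;b+=P@o
    p=np.linalg.solve(A,b)
    return p,[np.linalg.norm(proj(d,p)-uv) for d,uv in duv]
E
python3 - <<'E'
from h import *
for n in ('scene','side','wrist'):
    d=snap(n,n+'0.png'); print(n,d['fovy'],d['cx'],d['cy'],ray(d,(d['cx'],d['cy'])), {k:v for k,v in d.items() if k not in('frame','fovy','cx','cy','rvec','tvec')})
s=get_state(); print({k:np.round(v,3).tolist() for k,v in s.items()}); print(R.from_quat(s['eef_rot']).as_matrix().round(3))
E
```

```text
pics
scene 46.73063607962988 317.6638091829542 196.9508848638214 (array([ 1.09959569, -0.51335437,  1.06133064]), array([-0.46657254,  0.35205116, -0.81140005])) {}
side 44.301727254910894 322.3111149119467 202.1184184470364 (array([ 0.12297719, -0.72372102,  1.05157415]), array([ 0.41398828,  0.5104923 , -0.75366526])) {}
wrist 59.10421646008371 312.75630494489445 204.54734787467058 (array([0.62474157, 0.07927429, 0.38397108]), array([-0.00171462, -0.30192916, -0.95332882])) {}
{'clock': 0.15, 'q': [0.034, 0.69, -0.195, 1.566, 0.157, 0.902, -0.215], 'qd': [-0.002, -0.003, -0.0, -0.004, -0.002, -0.001, 0.001], 'joint_torque': [-0.001, -52.786, -1.268, -15.359, -0.052, 0.004, 0.0], 'tool_pos': [0.625, -0.0, 0.238], 'eef_rot': [-0.5, -0.5, 0.5, -0.5], 'contact_force': [0.709, -0.622, 0.058], 'moment': [0.022, 0.022, 0.003], 'opening': 1.0}
[[-0.001  1.     0.   ]
 [-0.     0.    -1.   ]
 [-1.    -0.001  0.   ]]
```

View pics/scene0.png

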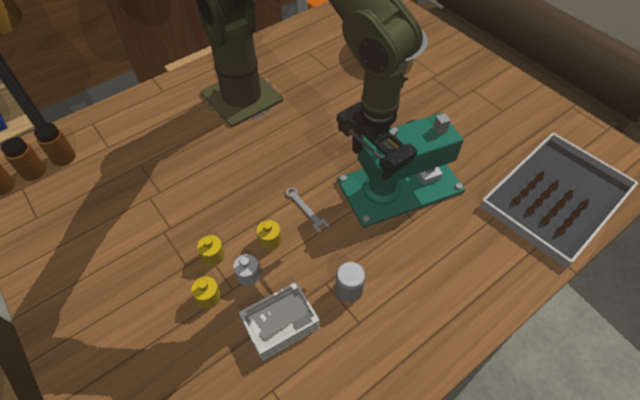

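View pics/side0.png

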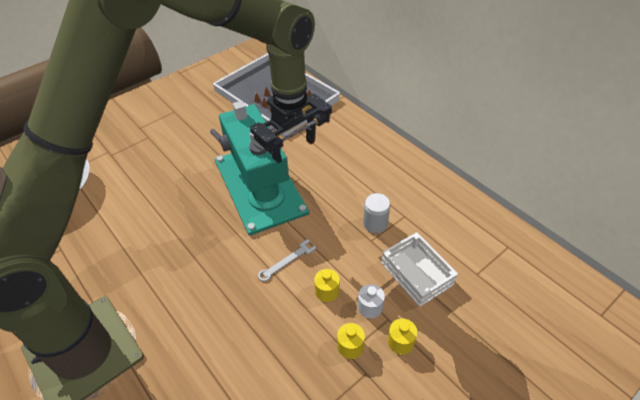

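View pics/wrist0.png

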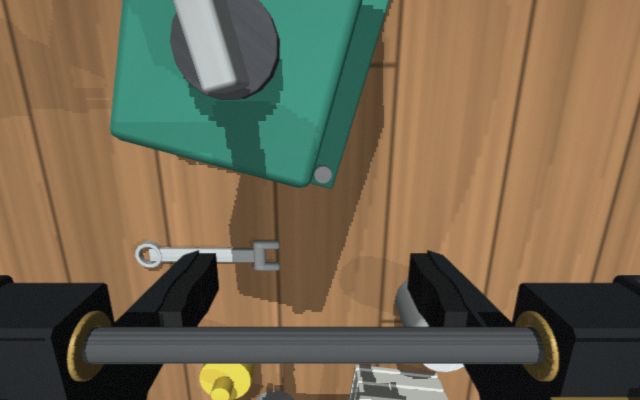

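```bash
python3 - <<'E'
from h import *
a=snap('scene'); b=snap('side'); w=snap('wrist')
ca=cv2.resize(a['frame'][220:310,180:310],None,fx=4,fy=4,interpolation=2)
cb=cv2.resize(b['frame'][255:355,310:430],None,fx=4,fy=4,interpolation=2)[:360]
cv2.imwrite('pics/crop1.png',cv2.resize(np.hstack([ca[:,:,::-1],cb[:,:,::-1]]),(800,288)))
print(cross((a,(243.5,260)),(b,(371.5,292))))
print(onz(w,(210,45),.246),onz(w,(225,45),.214), onz(w,(208,0),.246),onz(w,(222,90),.246))
E
```

```text
(array([ 0.57011002, -0.33990108,  0.0722551 ]), [np.float64(0.5815798025395633), np.float64(0.6108892949518226)])
[0.58782006 0.09573154 0.246     ] [0.58588689 0.09952979 0.214     ] [0.58839177 0.11008332 0.246     ] [0.59093792 0.08032707 0.246     ]
```

View pics/crop1.png

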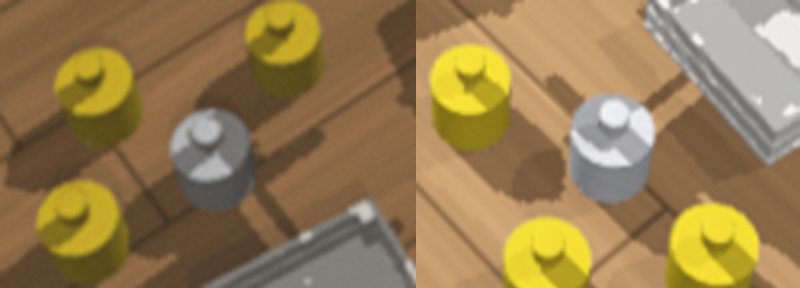

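Emit:
send_rows(
  linear=[
    [-0.02,-0.012,-0.013],
    [-0.02,-0.012,-0.013],
    [-0.02,-0.012,-0.013],
    [0,0,0],
    [0,0,0],
  ],
  twist=[0,0,0,0,0],
)

```text
clock: 0.92
tool_pos: [0.589, 0.0383, 0.2983]
eef_rot: [-0.5, -0.5, 0.5, -0.5]
contact_force: [0.3, 0.3, 0.3]
opening: 1.0
```

```bash
python3 - <<'E'
from h import *
d=snap('wrist','w1.png'); snap('side','s1.png'); print(get_state()['tool_pos'],get_state()['clock'])
E
```

```text
[0.58892361 0.03801602 0.29780892] 1.025
```

View pics/w1.png

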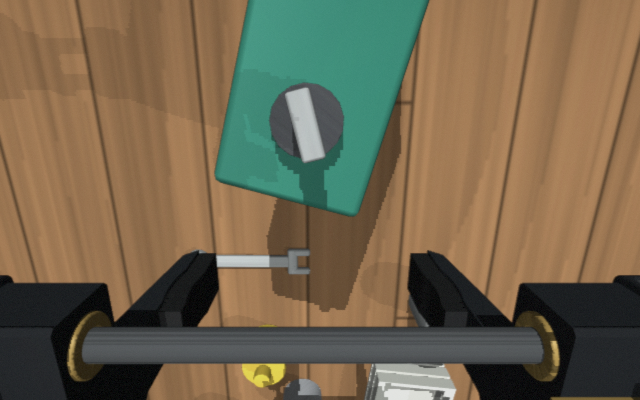

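```bash
cat >> h.py <<'E'
def wing(d,roi):
    x0,y0,x1,y1=roi; hsv=cv2.cvtColor(d['frame'],cv2.COLOR_RGB2HSV)
    m=((hsv[:,:,1]<45)&(hsv[:,:,2]>140)).astype(np.uint8); k=np.zeros_like(m);k[y0:y1,x0:x1]=1;m*=k
    c=max(cv2.findContours(m,0,1)[0],key=cv2.contourArea); return cv2.contourArea(c),cv2.minAreaRect(c),cv2.boxPoints(cv2.minAreaRect(c))
def ends(b):
    b=np.array(b);e=[(np.linalg.norm(b[i]-b[(i+1)%4]),i) for i in range(4)];i=min(e)[1]
    m=[(b[i]+b[(i+1)%4])/2,(b[(i+2)%4]+b[(i+3)%4])/2]
    return sorted(m,key=lambda p:p[1])
E
python3 - <<'E'
from h import *
import pickle
d=snap('wrist'); a,rc,b=wing(d,(220,60,400,200)); print(a,rc,ends(b))
pickle.dump((d,ends(b)),open('w1.pkl','wb'))
print([onz(d,p,.246) for p in ends(b)])
E
```

```text
1550.5 ((304.9705810546875, 123.88235473632812), (72.0330810546875, 23.28342056274414), 75.96376037597656) [array([296.2353 ,  88.94118], dtype=float32), array([313.70587, 158.82353], dtype=float32)]
[array([0.58020998, 0.11928855, 0.246     ]), array([0.58948782, 0.08176414, 0.246     ])]
```

Emit:
send_rows(
  linear=[
    [0,0,-0.02],
    [0,0,-0.02],
    [0,0,0],
    [0,0,0],
  ],
  twist=[0,0,0,0],
)

```text
clock: 1.58
tool_pos: [0.589, 0.079, 0.2987]
eef_rot: [0.5, 0.5, -0.5, 0.5]
contact_force: [-0.3, -0.3, 0.6]
opening: 0.997
```

```bash
python3 - <<'E'
from h import *
import pickle
d=snap('wrist','w2.png'); a,rc,b=wing(d,(220,60,400,260)); print(a,rc,ends(b))
d1,e1=pickle.load(open('w1.pkl','rb'))
P=[cross((d1,e1[i]),(d,ends(b)[i])) for i in (0,1)]; print(P)
p=[onz(d,q,.246) for q in ends(b)]; print(p, np.mean(p,0)); v=p[0]-p[1]; print(np.linalg.norm(v),np.arctan2(v[1],v[0])); s=get_state(); print(s['tool_pos'],s['moment'],s['contact_force'],s['q'])
E
```

```text
1239.5 ((305.2606506347656, 195.06100463867188), (63.85995864868164, 21.565322875976562), 75.69972229003906) [array([297.37384, 164.12039], dtype=float32), array([313.14746, 226.00162], dtype=float32)]
[(array([0.58016034, 0.11930125, 0.24465194]), [np.float64(0.022829697095952128), np.float64(0.02133827154838081)]), (array([0.58936449, 0.08169912, 0.24563993]), [np.float64(0.21860620238184097), np.float64(0.20501301132002875)])]
[array([0.5802322 , 0.11956516, 0.246     ]), array([0.58924038, 0.08183793, 0.246     ])] [0.58473629 0.10070154 0.246     ]
0.03878777361640251 1.8051792910882947
[0.58904356 0.07844987 0.29870934] [-0.01541094  0.01016799  0.04596598] [0.26163997 0.16643243 0.50606318] [-0.09309838  0.58210396 -0.20185501  1.58497509  0.13339098  0.98816117
 -0.33651636]
```

View pics/w2.png

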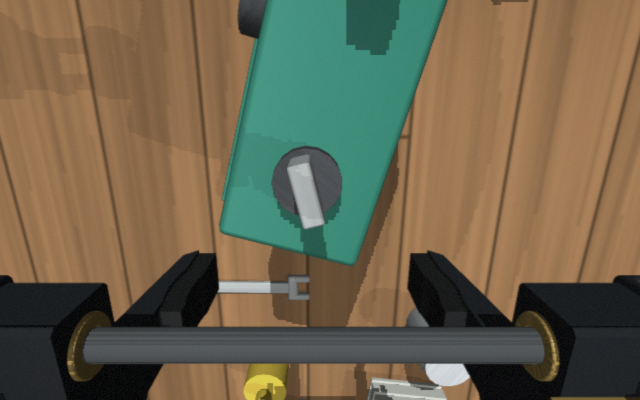

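Emit:
send_rows(
  linear=[
    [0,-0.004,-0.022],
    [0,0,0],
    [0,0,0],
    [0.02,0,0],
    [0,0,0],
    [0,0,0],
  ],
  twist=[0,-0.117,-0.117,0,0,0],
  jaw=0.4,
  newtons=60,
)

```text
clock: 2.38
tool_pos: [0.5854, 0.1006, 0.2792]
eef_rot: [0.439, 0.555, -0.438, 0.555]
contact_force: [0.2, 0.0, 0.0]
opening: 0.598
```

```bash
python3 - <<'E'
from h import *
snap('wrist','w3.png'); d=snap('side'); c=d['frame'][80:230,180:380]; cv2.imwrite('pics/s3.png',cv2.resize(c,None,fx=4,fy=4,interpolation=2)[:,:,::-1]); s=get_state(); print(s['tool_pos'],s['moment'],s['q'],s['opening'],R.from_quat(s['eef_rot']).as_matrix().round(3))
E
```

```text
[0.585503   0.10094809 0.27951075] [ 0.0218411  -0.03782917 -0.02422079] [-0.09471318  0.60522316 -0.26489136  1.61128145  0.18469984  0.94829534
 -0.18893681] 0.5988885736627441 [[ 0.001  0.973  0.231]
 [ 0.     0.231 -0.973]
 [-1.     0.001  0.   ]]
```

View pics/w3.png

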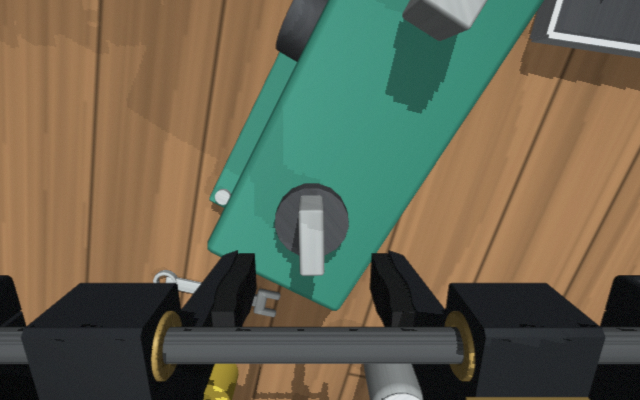

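View pics/s3.png

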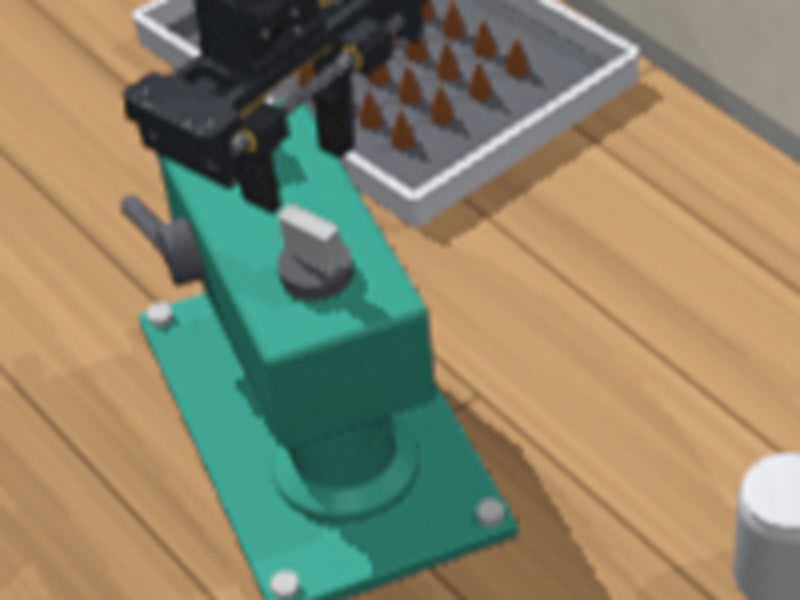

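Emit:
send_rows(
  linear=[
    [0.02,0,0],
    [0.02,0,0],
    [0.02,0,0],
    [0,0,0],
    [0,0,0],
  ],
  twist=[0,0,0,0,0],
)

```text
clock: 3.1
tool_pos: [0.5857, 0.1012, 0.2198]
eef_rot: [0.439, 0.555, -0.438, 0.555]
contact_force: [0.4, 0.5, 0.2]
opening: 0.602
```

Emit:
send_rows(
  linear=[
    [0,0,0],
    [0,0,0],
    [0,0,0],
    [0,0,0],
    [0,0,0],
    [0,0,0],
  ],
  twist=[0,0,0,0,0,0],
  jaw=1,
  newtons=60,
)

```text
clock: 3.85
tool_pos: [0.5846, 0.101, 0.2188]
eef_rot: [0.438, 0.555, -0.438, 0.555]
contact_force: [-1.8, -0.2, 3.1]
opening: 0.156
```

```bash
cat > st.py <<'E'
from h import *
s=get_state(); m=R.from_quat(s['eef_rot']).as_matrix()
print('t',round(s['clock'],2),'pos',s['tool_pos'].round(4),'F',s['contact_force'].round(2),'M',s['moment'].round(3),'yaw',round(np.arctan2(m[1,1],m[0,1]),3),'q7',s['q'][6].round(3),'op',round(s['opening'],3))
E
python3 st.py; python3 -c "
from h import *
d=snap('side'); c=d['frame'][80:230,180:380]; cv2.imwrite('pics/s4.png',cv2.resize(c,None,fx=4,fy=4,interpolation=2)[:,:,::-1])"
```

```text
t 3.85 pos [0.5846 0.101  0.2188] F [-1.83 -0.19  3.11] M [-0.095  0.391  0.066] yaw 0.234 q7 -0.216 op 0.156
```

View pics/s4.png

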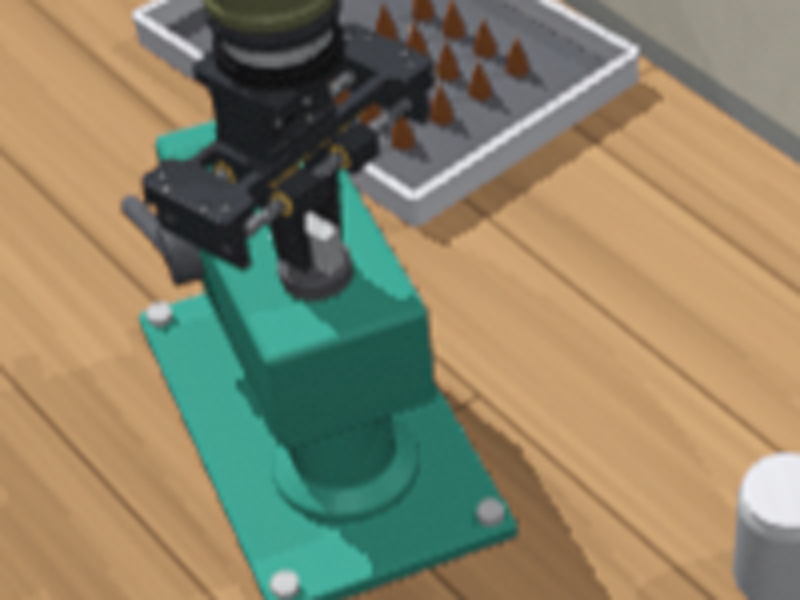

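Emit:
send_rows(
  linear=[
    [0,0,0],
    [0,0,0],
    [0,0,0],
    [0,0,0],
  ],
  twist=[0.1,0.1,0.1,0.1],
)

```text
clock: 4.4
tool_pos: [0.5853, 0.1009, 0.2188]
eef_rot: [0.541, 0.456, -0.54, 0.456]
contact_force: [0.5, -0.3, 0.5]
opening: 0.153
```

```bash
python3 st.py
```

```text
t 4.4 pos [0.5853 0.1009 0.2188] F [ 0.51 -0.3   0.54] M [-0.08   0.103  0.101] yaw -0.169 q7 -0.525 op 0.153
```

Emit:
send_rows(
  linear=[
    [0.0002,0,0],
    [0,0,0],
    [0,0,0],
  ],
  twist=[0.1,0.1,0.1],
)

```text
clock: 4.78
tool_pos: [0.5858, 0.1007, 0.2187]
eef_rot: [0.603, 0.37, -0.602, 0.371]
contact_force: [0.1, -1.6, 0.7]
opening: 0.155
```

```bash
python3 st.py
```

```text
t 4.78 pos [0.5858 0.1007 0.2187] F [ 0.09 -1.63  0.72] M [-0.196 -0.076  0.068] yaw -0.469 q7 -0.753 op 0.155
```

Emit:
send_rows(
  linear=[
    [0.0001,0,0],
    [0,0,0],
    [0,0,0],
  ],
  twist=[0.1,0.1,0.1],
)

```text
clock: 5.15
tool_pos: [0.5862, 0.1004, 0.2186]
eef_rot: [0.652, 0.276, -0.65, 0.277]
contact_force: [1.5, -2.4, -1.1]
opening: 0.154
```

```bash
python3 st.py
```

```text
t 5.15 pos [0.5862 0.1004 0.2186] F [ 1.49 -2.36 -1.06] M [-0.376 -0.254  0.403] yaw -0.768 q7 -0.978 op 0.154
```

Emit:
send_rows(
  linear=[
    [0.0001,0,0],
    [0,0,0],
  ],
  twist=[0.1,0.1],
)

```text
clock: 5.4
tool_pos: [0.5865, 0.1002, 0.2185]
eef_rot: [0.676, 0.209, -0.674, 0.211]
contact_force: [0.5, -2.2, -0.2]
opening: 0.152
```

```bash
python3 st.py
```

```text
t 5.4 pos [0.5865 0.1002 0.2185] F [ 0.51 -2.18 -0.21] M [-0.46  -0.287  0.46 ] yaw -0.968 q7 -1.128 op 0.152
```

Emit:
send_rows(
  linear=[
    [0,0,0],
    [0,0,0],
  ],
  twist=[0.1,0.1],
)

```text
clock: 5.65
tool_pos: [0.5866, 0.0998, 0.2185]
eef_rot: [0.694, 0.141, -0.692, 0.142]
contact_force: [2.4, -3.5, -1.3]
opening: 0.148
```

```bash
python3 st.py
```

```text
t 5.65 pos [0.5866 0.0998 0.2185] F [ 2.44 -3.49 -1.35] M [-0.603 -0.344  0.498] yaw -1.168 q7 -1.278 op 0.148
```

Emit:
send_rows(
  linear=[
    [0,0,0],
  ],
  twist=[0.12],
)

```text
clock: 5.78
tool_pos: [0.5866, 0.0997, 0.2185]
eef_rot: [0.701, 0.099, -0.699, 0.1]
contact_force: [2.1, -3.5, -1.6]
opening: 0.156
```

```bash
python3 st.py
```

```text
t 5.78 pos [0.5866 0.0997 0.2185] F [ 2.07 -3.49 -1.64] M [-0.664 -0.361  0.538] yaw -1.288 q7 -1.368 op 0.156
```

Emit:
send_rows(
  linear=[
    [0,0,0],
    [0,0,0],
    [0,0,0],
    [0,0,0],
  ],
  twist=[0,0,0,0],
)

```text
clock: 6.28
tool_pos: [0.5866, 0.0997, 0.2185]
eef_rot: [0.701, 0.1, -0.699, 0.102]
contact_force: [3.3, -3.6, -1.9]
opening: 0.152
```

```bash
python3 st.py
```

```text
t 6.28 pos [0.5866 0.0997 0.2185] F [ 3.27 -3.65 -1.92] M [-0.866 -0.77   0.437] yaw -1.284 q7 -1.364 op 0.152
```

Emit:
send_rows(
  linear=[
    [0,0,0],
    [0,0,0],
    [0,0,0],
    [-0.02,0,0],
    [-0.03,0,0],
    [-0.03,0,0],
    [0,0,0],
    [0,0,0],
    [0,0,0],
    [0,0,0],
    [0,0,0],
    [0,0,0],
    [0,0,0],
    [0,0,0.05],
    [0,0,0],
    [0,0,0],
  ],
  twist=[0,0,0,0,0,0,-0.183,-0.183,-0.183,-0.183,-0.183,-0.183,-0.183,0,0,0],
  jaw=0.5,
)

```text
clock: 8.28
tool_pos: [0.5846, 0.0515, 0.2984]
eef_rot: [0.501, 0.499, -0.501, 0.498]
contact_force: [0.3, 0.3, -0.3]
opening: 0.503
```

```bash
python3 st.py; python3 - <<'E'
from h import *
import pickle
d=snap('wrist','w5.png'); pickle.dump(d,open('w5.pkl','wb'))
E
```

```text
t 8.28 pos [0.5846 0.0515 0.2984] F [ 0.34  0.3  -0.31] M [-0.015 -0.009  0.002] yaw -0.005 q7 -0.262 op 0.503
```

View pics/w5.png

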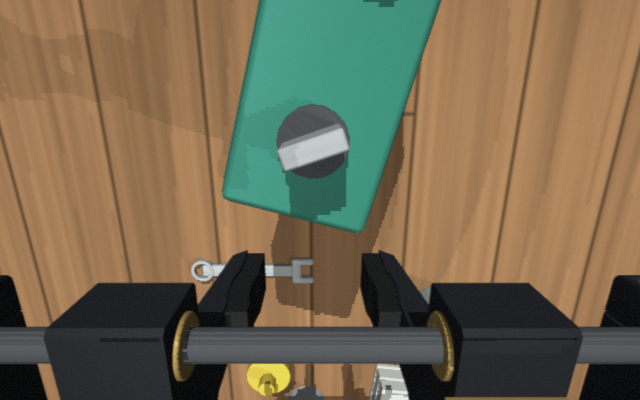

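Emit:
send_rows(
  linear=[
    [0,0,0.05],
    [0,0,0.05],
    [0,0,0.05],
    [0,0,0.05],
    [0,0,0.05],
    [0.05,-0.014,0.03],
    [0,0,0],
    [0,0,0],
    [0,0,0],
  ],
  twist=[0,0,0,0,0,0,0,0,0],
)

```text
clock: 9.45
tool_pos: [0.5712, -0.2267, 0.2497]
eef_rot: [0.501, 0.499, -0.499, 0.5]
contact_force: [0.1, 0.8, -0.3]
opening: 0.501
```

```bash
python3 st.py; python3 - <<'E'
from h import *
import pickle
d=pickle.load(open('w5.pkl','rb')); a,rc,b=wing(d,(250,110,370,185)); print(rc); p=[onz(d,q,.2453) for q in ends(b)]; print(p,np.mean(p,0))
d=snap('wrist','w6.png'); pickle.dump(d,open('w6.pkl','wb')); print(proj(d,(.570,-.34,.078)))
E
```

```text
t 9.45 pos [ 0.5712 -0.2267  0.2497] F [ 0.15  0.83 -0.31] M [-0.035 -0.005 -0.014] yaw -0.002 q7 0.197 op 0.501
((312.6000061035156, 148.79998779296875), (23.400854110717773, 69.57009887695312), 71.56504821777344)
[array([0.60323569, 0.10678604, 0.2453    ]), array([0.56595516, 0.09460028, 0.2453    ])] [0.58459542 0.10069316 0.2453    ]
[311.19564822 290.38571281]
```

View pics/w6.png

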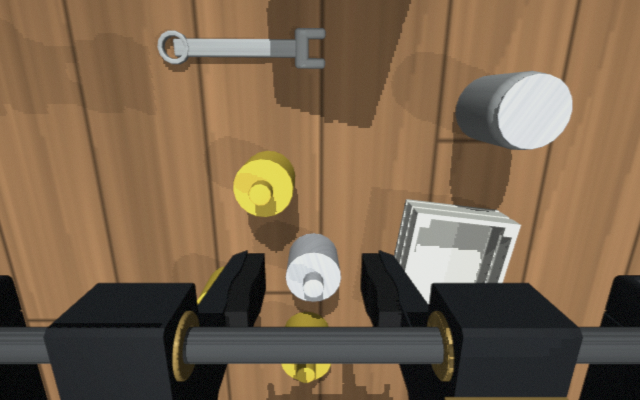

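```bash
python3 - <<'E'
from h import *
import pickle
d=pickle.load(open('w6.pkl','rb')); c=d['frame'][220:310,260:370]; cv2.imwrite('pics/c6.png',cv2.resize(c,None,fx=6,fy=6,interpolation=2)[:,:,::-1])
print(onz(d,(313,286),.078),onz(d,(313.5,273),.055))
a=snap('scene');b=snap('side')
print(cross((d,(313,286)),(a,(243.5,260)),(b,(371.5,292))))
E
```

```text
[ 0.57185541 -0.33492947  0.078     ] [ 0.57248625 -0.33262735  0.055     ]
(array([ 0.57076908, -0.33944047,  0.07142378]), [np.float64(1.1897993874791004), np.float64(0.7002130563229529), np.float64(0.6538759474276714)])
```

View pics/c6.png

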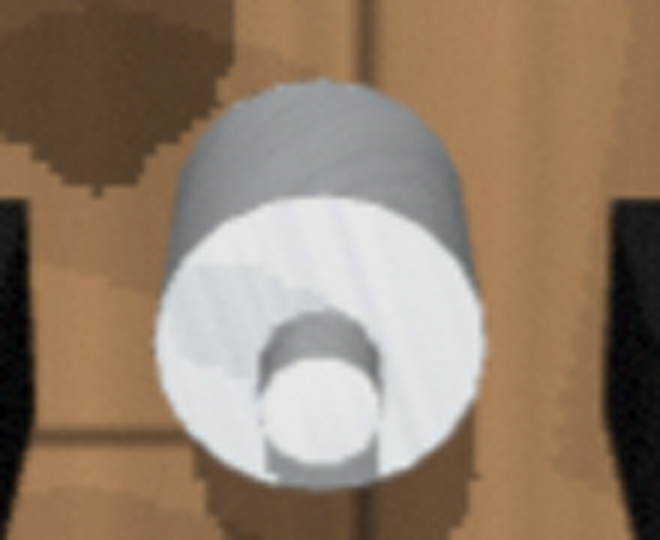

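Emit:
send_rows(
  linear=[
    [0.03,0.001,0.055],
    [0.03,0,0.055],
    [0.04,0,0],
    [0.04,0,0],
    [0,0,0],
    [0,0,0],
    [0,0,0],
  ],
  twist=[0,0,0,0,0,0,0],
)

```text
clock: 10.48
tool_pos: [0.5713, -0.3391, 0.1108]
eef_rot: [0.502, 0.497, -0.501, 0.5]
contact_force: [0.1, -1.2, -0.4]
opening: 0.496
```

```bash
python3 st.py; python3 - <<'E'
from h import *
import pickle
d=snap('wrist','w7.png'); s=get_state(); p=s['tool_pos']
print('tcp px',proj(d,p),'knobtop at tcp xy px',proj(d,(p[0],p[1],.078)),'disc',proj(d,(p[0],p[1],.055)))
pickle.dump(d,open('w7.pkl','wb'))
E
```

```text
t 10.47 pos [ 0.5713 -0.3391  0.1108] F [ 0.1  -1.15 -0.45] M [-0.014 -0.037  0.039] yaw -0.005 q7 0.327 op 0.496
tcp px [312.13703439 272.48418046] knobtop at tcp xy px [312.02632964 243.69632161] disc [311.96728364 228.34189441]
```

View pics/w7.png

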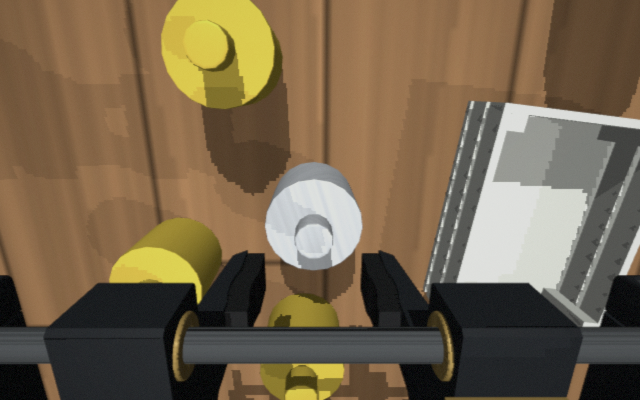

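Emit:
send_rows(
  linear=[
    [0.016,0.001,-0.002],
    [0.02,0,0],
    [0.015,0,0],
    [0,0,0],
    [0,0,0],
  ],
  twist=[0,0,0,0,0],
)

```text
clock: 11.15
tool_pos: [0.5704, -0.3365, 0.0565]
eef_rot: [-0.501, -0.499, 0.501, -0.498]
contact_force: [0.4, 0.4, -0.9]
opening: 0.497
```

Emit:
send_rows(
  linear=[
    [0,0,0],
    [0,0,0],
    [0,0,0],
    [0,0,0],
    [0,0,0],
    [0,0,0],
  ],
  twist=[0,0,0,0,0,0],
  jaw=1,
  newtons=30,
)

```text
clock: 11.9
tool_pos: [0.5707, -0.3366, 0.0574]
eef_rot: [-0.501, -0.499, 0.501, -0.499]
contact_force: [0.3, 0.1, -1.5]
opening: 0.237
```

```bash
python3 st.py
```

```text
t 11.9 pos [ 0.5707 -0.3366  0.0574] F [ 0.31  0.13 -1.51] M [ 0.007 -0.014 -0.008] yaw -0.005 q7 0.313 op 0.237
```

Emit:
send_rows(
  linear=[
    [-0.01,0,0],
    [-0.03,0,0],
    [-0.05,0,0],
    [-0.05,0,0],
    [-0.05,0,0],
    [-0.05,0,0],
    [-0.03,0,0],
    [0,0,0],
    [0,0,0],
    [0,0,0],
  ],
  twist=[0,0,0,0,0,0,0,0,0,0],
)

```text
clock: 13.15
tool_pos: [0.5698, -0.3362, 0.3254]
eef_rot: [-0.501, -0.5, 0.502, -0.497]
contact_force: [-0.4, 0.5, -1.9]
opening: 0.243
```

```bash
python3 st.py; python3 - <<'E'
from h import *
import pickle
d=snap('wrist','w8.png'); s=get_state(); p=s['tool_pos']; print('tcp px',proj(d,p),proj(d,p-[0,0,.003]))
b=snap('side','s8.png'); print(proj(b,p))
E
```

```text
t 13.15 pos [ 0.5698 -0.3362  0.3254] F [-0.35  0.52 -1.93] M [-0.022  0.016  0.007] yaw -0.005 q7 0.372 op 0.243
tcp px [313.13144529 273.177725  ] [313.14801205 270.07715017]
[377.33411606 220.80818206]
```

View pics/w8.png

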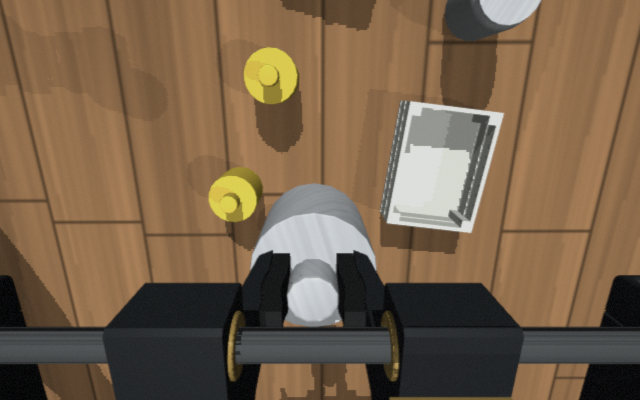

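View pics/s8.png

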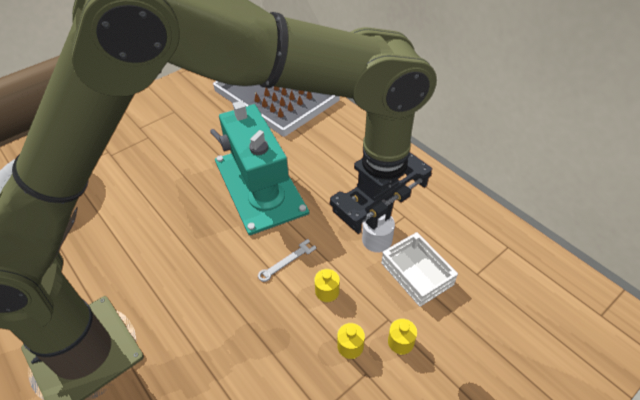

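Emit:
send_rows(
  linear=[
    [0,0,-0.05],
    [0,0,-0.05],
    [0,0,-0.05],
    [0,0,-0.05],
    [0,0,-0.05],
    [0,0.014,-0.05],
    [0,0,-0.05],
    [0,0,-0.05],
    [0,0,0],
    [0,0,0],
    [0,0,0],
  ],
  twist=[0,0,0,0,0,0,0,0,0,0,0],
)

```text
clock: 14.62
tool_pos: [0.5869, 0.0612, 0.3272]
eef_rot: [-0.502, -0.498, 0.502, -0.498]
contact_force: [0.9, 0.0, -0.9]
opening: 0.236
```

```bash
python3 st.py; python3 - <<'E'
from h import *
d=snap('wrist'); s=get_state(); p=s['tool_pos']
for n,dz in(('disc',-.0024),('knobtop',.0206)):
    q=proj(d,p+[0,0,dz]); print(n,q,proj(d,p+[0,.002,dz])-q)
c=d['frame'][160:340,220:410]; cv2.imwrite('pics/c9.png',cv2.resize(c,None,fx=4,fy=3.2,interpolation=2)[:,:,::-1]) if 0 else cv2.imwrite('pics/c9.png',cv2.resize(c,None,fx=3,fy=3,interpolation=2)[:,:,::-1])
E
```

```text
t 14.62 pos [0.5869 0.0612 0.3272] F [ 0.94  0.01 -0.94] M [ 0.015 -0.054 -0.042] yaw -0.008 q7 -0.287 op 0.236
disc [312.73660384 270.13536628] [-0.0352757  -3.84131275]
knobtop [312.70856511 297.31136414] [-0.04081097 -4.31574822]
```

View pics/c9.png

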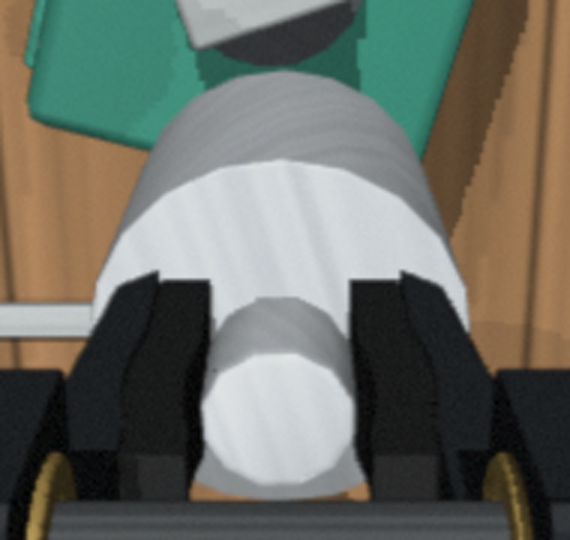

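Emit:
send_rows(
  linear=[
    [0,-0.002,-0.038],
    [0,0,0],
    [0,0,0],
    [0.012,0,0],
    [0,0,0],
    [0,0,0],
  ],
  twist=[0,0,0,0,0,0],
)

```text
clock: 15.42
tool_pos: [0.585, 0.1008, 0.3152]
eef_rot: [-0.501, -0.499, 0.502, -0.499]
contact_force: [-0.2, -0.0, -0.6]
opening: 0.238
```

```bash
python3 st.py; python3 - <<'E'
from h import *
a=snap('scene'); b=snap('side'); s=get_state(); z=s['tool_pos'][2]
im=[]
for d,(x,y) in((a,(330,80)),(b,(190,70))):
    f=cv2.resize(d['frame'][y:y+120,x:x+130],None,fx=3,fy=3,interpolation=2)[:,:,::-1].copy()
    for zz,c in((.2,(0,0,255)),(.214,(0,255,255)),(z-.0574,(255,0,0)),(z-.0024,(255,0,255))):
        p=(proj(d,(.5847,.1007,zz))-[x,y]+.5)*3; cv2.circle(f,tuple(int(v) for v in p),3,c,-1)
    im.append(f)
cv2.imwrite('pics/c10.png',np.hstack(im))
E
```

```text
t 15.43 pos [0.585  0.1008 0.3152] F [-0.21 -0.03 -0.65] M [-0.002 -0.008 -0.003] yaw -0.006 q7 -0.354 op 0.238
```

View pics/c10.png

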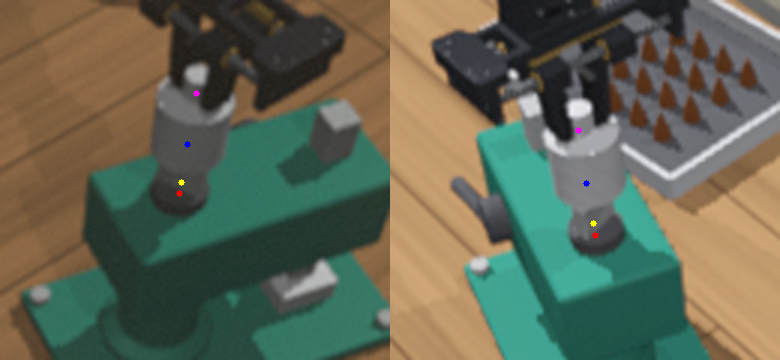

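Emit:
send_rows(
  linear=[
    [0.012,0,0],
    [0.012,0,0],
    [0.012,0,0],
    [0,0,0],
    [0,0,0],
  ],
  twist=[0,0,0,0,0],
)

```text
clock: 16.15
tool_pos: [0.5852, 0.1013, 0.2796]
eef_rot: [0.501, 0.499, -0.501, 0.499]
contact_force: [-0.6, 0.1, -2.0]
opening: 0.243
```

Emit:
send_rows(
  linear=[
    [0.004,0,0],
    [0.004,0,0],
    [0.003,0,0],
    [0,0,0],
    [0,0,0],
  ],
  twist=[0,0,0,0,0],
)

```text
clock: 16.77
tool_pos: [0.5851, 0.1013, 0.2686]
eef_rot: [0.501, 0.499, -0.501, 0.499]
contact_force: [-0.5, 0.4, -2.3]
opening: 0.237
```

```bash
python3 st.py
```

```text
t 16.77 pos [0.5851 0.1013 0.2686] F [-0.48  0.45 -2.28] M [ 0.018  0.028 -0.056] yaw -0.005 q7 -0.367 op 0.237
```

Emit:
send_rows(
  linear=[
    [0.003,0,0],
    [0.003,0,0],
    [0.002,0,0],
    [0,0,0],
    [0,0,0],
  ],
  twist=[0,0,0,0,0],
)

```text
clock: 17.4
tool_pos: [0.5851, 0.1013, 0.2605]
eef_rot: [0.501, 0.499, -0.501, 0.499]
contact_force: [-0.9, -0.1, -1.8]
opening: 0.236
```

Emit:
send_rows(
  linear=[
    [0.001,0,0],
    [0.001,0,0],
    [0,0,0],
    [0,0,0],
  ],
  twist=[0,0,0,0],
)

```text
clock: 17.9
tool_pos: [0.585, 0.1013, 0.2585]
eef_rot: [0.501, 0.499, -0.501, 0.499]
contact_force: [-0.7, 0.1, -1.5]
opening: 0.238
```

```bash
python3 st.py
```

```text
t 17.9 pos [0.585  0.1013 0.2585] F [-0.7   0.08 -1.55] M [-0.035 -0.007 -0.019] yaw -0.005 q7 -0.37 op 0.238
```

Emit:
send_rows(
  linear=[
    [0.0007,0,0],
    [0.0007,0,0],
    [0,0,0],
    [0,0,0],
  ],
  twist=[0,0,0,0],
)

```text
clock: 18.4
tool_pos: [0.5852, 0.1013, 0.2573]
eef_rot: [0.501, 0.499, -0.501, 0.499]
contact_force: [-0.4, 0.2, 0.5]
opening: 0.237
```

Emit:
send_rows(
  linear=[
    [0.0007,0,0],
    [0,0,0],
    [0,0,0],
  ],
  twist=[0,0,0],
)

```text
clock: 18.77
tool_pos: [0.5855, 0.1014, 0.2571]
eef_rot: [0.502, 0.498, -0.501, 0.499]
contact_force: [0.3, -0.5, 4.4]
opening: 0.234
```

```bash
python3 st.py
```

```text
t 18.77 pos [0.5855 0.1014 0.2571] F [ 0.29 -0.54  4.41] M [-0.084  0.121 -0.036] yaw -0.005 q7 -0.371 op 0.234
```

Emit:
send_rows(
  linear=[
    [0,0,0],
    [0,0,0],
    [0,0,0],
    [0,0,0],
    [-0.02,0,0],
    [-0.03,0,0],
    [-0.04,0,0.03],
    [-0.02,0,0.04],
    [0,0,0],
    [0,0,0],
  ],
  twist=[0,0,0,0,0,0,0,0,0,0],
  jaw=0.5,
)

```text
clock: 20.02
tool_pos: [0.5843, 0.0321, 0.366]
eef_rot: [0.501, 0.499, -0.501, 0.498]
contact_force: [0.4, -0.4, 0.6]
opening: 0.504
```

```bash
python3 st.py; python3 - <<'E'
from h import *
a=snap('scene','sc11.png'); b=snap('side'); w=snap('wrist','w11.png')
im=[]
for d,(x,y) in((a,(330,80)),(b,(190,70))):
    im.append(cv2.resize(d['frame'][y:y+120,x:x+130],None,fx=3,fy=3,interpolation=2)[:,:,::-1])
cv2.imwrite('pics/c11.png',np.hstack(im))
print('expected knob top/disc/rim', [proj(w,(.5847,.1007,z)).round(1) for z in(.278,.255,.2)])
E
```

```text
t 20.02 pos [0.5843 0.0321 0.366 ] F [ 0.4  -0.39  0.59] M [ 0.011 -0.018 -0.037] yaw -0.004 q7 -0.226 op 0.504
expected knob top/disc/rim [array([313.5, 111.8]), array([313.5, 110.1]), array([313.5, 107.2])]
```

View pics/c11.png

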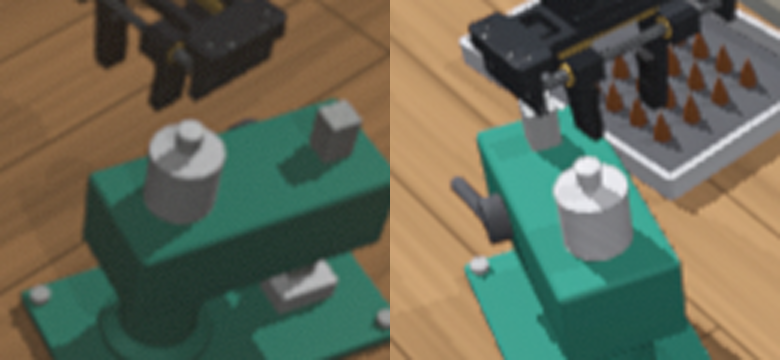

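View pics/w11.png

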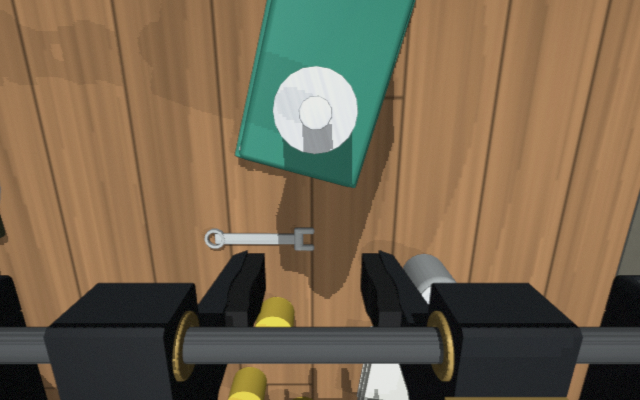

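The cap sits upright on the head: its rim is flush in both side views. In the wrist view the knob is at (315,112), against (313.5,112) expected. The gripper is clear of everything, so I'm handing the job in.

```bash
python3 -c "
from plant import r
print(r.finish_job())"
```

```text
the job is handed in; nothing more can be done
None
```

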